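# Seat a humidity probe in its calibration vial and set the gland cap

### The arm

A 6-joint arm with a two-finger parallel gripper is mounted at the origin on the work surface. World frame = base frame: x ahead of the robot, y to its left, z up, the work surface at z = 0. Lengths are in mm, angles in rad, forces in N, time in s.
With the tool pointing down it reaches from about 325 to 875 mm from the base axis. Payload 4.4 kg.
Tool frame: the origin (TCP) lies on the centre line of the jaws, within the pads' length; the fingertips stand ahead of it and the grasp point (between the pads) lies 6 mm ahead of it (ctrl.tcp_to_tips is the z of the fingertips in the tool frame, in mm); z points along the fingers, y is the direction in which the jaws open and shut (so a half turn about z gives the same grasp; the last joint's range is limited). The gripper opens to 85 mm and grips with 20 to 120 N. Pads are 22 mm wide; open, the fingers measure 114 mm over their backs; the gripper's body (76 mm by 85 mm) begins 54 mm behind the grasp point. The pads swing forward as they close: fully open they stand 13 mm farther back than shut.
Start: joints at [1.018, 0.207, 1.542, -0, 1.393, -0.15], TCP at [224.878, 529.204, 256.282] pointing down, gripper open.
Joint ranges: [-2.73, 2.73], [-0.86, 2.22], [0.23, 2.46], [-1.11, 4.25], [0.08, 2.63], [-2.82, 2.82]. Speed limits (rad/s): [2.79, 2.79, 3.14, 3.14, 3.14, 3.14].

### API

Orientations are given as a 3x3 rotation matrix whose columns are the frame's x, y, z axes.
In Python, from plant import ctrl, sensors, optics gives the robot as it stands. Calls block until the motion is done:
- ctrl.move_ptp(position, orientation): joint-space move of the TCP to a pose.
- ctrl.move_l(position, rot=None, vel=150, threshold=None): straight line of the TCP; rot=None keeps the orientation; vel is the mean speed in mm/s. With threshold (N) it stops when the force on the tool has changed by that much, and returns True; else False.
- ctrl.set_joints(angles): joint-space move.
- ctrl.gripper_to(opening, force=None): finger opening in mm; force is the grip in N (None keeps the last); returns when the fingers have stopped.
- ctrl.hold(seconds).
- ctrl.solve_ik(position, orientation): joint angles nearest the present ones, or None.
- sensors.read_state(): the state.
- optics.grab_frame(name): name is "scene" or "side" or "wrist"; returns (picture, depth): 400x640x3 uint8, red, green, blue; 400x640 float32, mm along the optical axis (not along the pixel's ray), 0 where there is no reading.
- optics.camera_params(name): a dict with "mtx" (3x3 intrinsics, pixels), "R" (3x3) and "t" (3): a world point X has camera coordinates R X + t; the wrist camera has in their place "T_tool_cam" (4x4, takes a point from camera to tool coordinates, whose origin is the TCP and whose axes are the flange's). Camera axes: x right, y down, z forward; pixel columns grow to the right and rows downward; lengths in mm; the calibration is good to about 2 mm. A picture is of the moment at which its call begins: read the wrist's pose just before it. camera_params takes no time and is no camera call.
A pose or a line that the arm cannot do raises ctrl.MotionError and nothing moves.
- ctrl.finish_job(): hands the job in, once; it reports no verdict.
The state is a dict: "t": time; "q": joint angles; "qvel": joint speeds; "tau": joint torques, N m; "eef_pos": TCP position; "eef_rot": TCP orientation; "force": force on the tool from outside, world axes, zero at the start; "wrist_torque": the same for the moment, N m; "grip_width": finger opening in mm.
Only numpy, scipy, OpenCV 4.12 (cv2) and the standard library are available. Lean on these libraries where they do the work, as an engineer would, in place of code of your own. Each camera call takes 0.05 s, during which the arm holds its last target. There are 200 camera calls.

### The job

Take the plain steel humidity probe out of the wooden stand and push it down through the hole in the knurled cap until it stands on the floor of the calibration vial. Then screw the cap down (clockwise from above) until it bottoms out, back it off a quarter turn so that the vial can breathe, and finish still gripping the cap there, holding it still. Leave the brush and the spatula in the stand, and do not shift the jar or the dish.

Things in the scene. Friction and masses are not known exactly. Their poses are not given: they have to be found in the camera images.
- probe_mid (a point): Centre (half-way up) of the loose humidity probe: a plain straight stainless rod, 10 mm in diameter over its whole length, 114 mm long, 50 g, foot tapered to 6 mm over the last 4 mm. It has no head: the other two tools in the stand are taller or have a wider top. It starts upright in one of the three holes of the stand, which may be any of them, with its foot 10 mm above the table and its top 124 mm above it. z points up along the rod.
- probe_tip (a point): Centre of the probe's foot (its lower end), 57 mm below probe_mid along the rod; z up along the rod.
- stand_top (a point): Centre of the top face of the wooden stand, fixed to the table: 60 mm (its x) by 200 mm (its y), 45 mm high. Three holes of 12 mm, 35 mm deep, on its centre line at y = -70, 0 and +70 mm in its own frame. The probe, brush and spatula stand in them in any order.
- vial_floor (a point): Centre of the inside floor of the clear vial, 12 mm above the table; the vial stands upright and fixed on a grey square foot 90 x 90 x 12 mm. Its bore and the hole in its cap are 13 mm wide, on one vertical axis from this floor up to the top of the cap. When fully home the probe stands on this floor, its top 114 mm above it, so about 31 mm sticks out of the cap. Outside, the vial is 28 mm wide, with an aluminium collar 40 mm wide low down (12 to 38 mm above the table).
- cap_top (a point): Centre of the top face of the grey knurled screw cap on the vial's neck, on the axis of its hole. The cap is 41 mm in diameter (42.6 mm over the knurls) and 24 mm tall, this point at its top: 95 mm above the table when bottomed out, and higher by 6 mm per turn as it is unscrewed. x turns with the cap (a small moulded rib on the top face lies towards +x).
- cap (a joint): Turn of the cap in rad: 0 when it is bottomed out on the vial (a hard stop), growing as it is unscrewed, anticlockwise from above; 1.57 is a quarter turn open; an upper stop lies at 3.6. It starts somewhere between 1.3 and 2.7. The thread has a steady drag of about 0.08 N m, locks itself and stays where it is left; the cap cannot come off.
- brush_mid (a point): Half-way up the loose brush with a wooden handle (142 mm tall, 10 mm shank, rounded bristle head of 16 mm at the top) in the stand; leave it.
- spatula_mid (a point): Half-way up the loose spatula (134 mm tall, 10 mm wooden shank, flat steel blade 18 mm wide at the top) in the stand; leave it.
- pigment_jar: Loose lidded glass jar, 52 mm wide, 55 mm tall, origin at the centre of its underside; leave it.
- dish: Loose white dish, 70 mm wide, 30 mm tall, origin at the centre of its underside; leave it.
Mind the look-alikes: they are no part of the job. What is meant by the part that bears vial_floor is not black, blue or pink, and is the larger of those in its own colour.

How it is judged:
By the outcome, as a careful person would: the job done as asked, in the order asked, and still so for the second after the job is handed in, while the arm keeps its last pose, push and grip.
It also fails if it takes over 58 s, if anything falls off the work surface, if the arm or the gripper's body presses on something with over 40 N, if the wrist force passes 120 N, or if a joint passes its speed limit or range.

## Working session

There is one attempt and no reset: what is moved stays moved. The work goes in short steps, each a Python script; the robot and the scene stay as the last script left them, time stands still between calls to the robot, and variables do not carry over. Pictures are saved under pics/ and viewed, about 8 in all and at most 12, crops included, and the job is handed in when it is done.

```bash
ls; mkdir -p pics; cat > h.py <<'E'
import numpy as np, cv2
from plant import ctrl, sensors, optics
def cam(name):
    s=sensors.read_state(); im,d=optics.grab_frame(name); p=optics.camera_params(name)
    K=np.array(p["mtx"])
    if name=="wrist":
        T=np.array(p["T_tool_cam"]); A=np.eye(4); A[:3,:3]=s["eef_rot"]; A[:3,3]=s["eef_pos"]; W=A@T
    else:
        V=np.eye(4); V[:3,:3]=p["R"]; V[:3,3]=np.ravel(p["t"]); W=np.linalg.inv(V)
    return im,d,K,W
def ray(K,W,u,v): return W[:3,:3]@np.linalg.inv(K)@[u,v,1], W[:3,3]
def atz(K,W,u,v,z):
    r,o=ray(K,W,u,v); return o+r*(z-o[2])/r[2]
def atd(K,W,d,u,v):
    r,o=ray(K,W,u,v); return o+r*d[int(v),int(u)]
def save(name,im,crop=None,k=1):
    if crop: x0,y0,x1,y1=crop; im=im[y0:y1,x0:x1]
    cv2.imwrite("pics/"+name,cv2.resize(im,None,fx=k,fy=k,interpolation=cv2.INTER_CUBIC)[:,:,::-1])
E
python3 - <<'E'
from h import *
for n in ("scene","side"):
    im,d,K,W=cam(n); save(n+"1.png",im); np.savez(n+".npz",im=im,d=d,K=K,W=W); print(n,W.round(2).tolist(),K[0,0])
s=sensors.read_state();print(s["t"],ctrl.tcp_to_tips,s["eef_rot"])
E
```

```text
pics
scene [[-0.45, 0.53, -0.72, 1049.25], [0.89, 0.27, -0.36, 203.98], [0.0, -0.8, -0.6, 504.27], [0.0, 0.0, 0.0, 1.0]] 377.3016628011139
side [[0.97, -0.19, 0.17, 437.25], [-0.25, -0.68, 0.69, -644.74], [-0.01, -0.71, -0.71, 730.09], [0.0, 0.0, 0.0, 1.0]] 496.05229580005005
0.1 25.0 [[-9.20347235e-01  3.91100637e-01 -1.12198796e-03]
 [ 3.91102106e-01  9.20345549e-01 -1.79273075e-03]
 [ 3.31478488e-04 -2.08874664e-03 -9.99997764e-01]]
```

View pics/scene1.png

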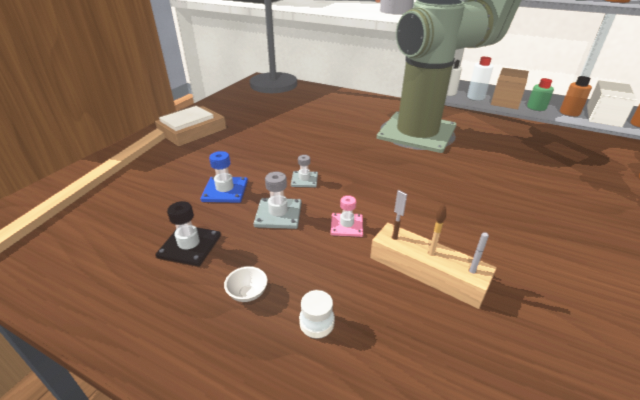

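View pics/side1.png

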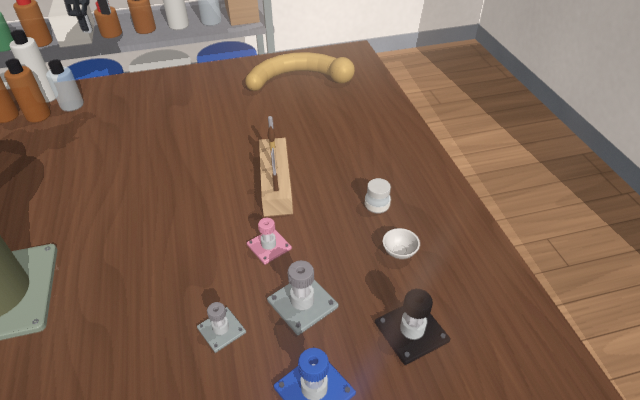

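Look-alikes in the scene view are vials blue (220,162), black (181,212), pink (348,204), small grey (304,160) and large grey (276,182), so the target is the large grey one. The tools are the spatula (400,200), the brush (440,214) and the plain steel rod (483,240), which is the probe. I'll check both choices in one close crop.

```bash
python3 - <<'E'
from h import *
z=np.load("scene.npz"); im,d,K,W=[z[k] for k in("im","d","K","W")]
a=cv2.resize(im[165:235,245:325],None,fx=5,fy=5,interpolation=2); b=cv2.resize(im[225:295,440:520],None,fx=5,fy=5,interpolation=2)
save("crop.png",np.hstack([a,b]))
z2=np.load("side.npz"); S=[z2[k] for k in("im","d","K","W")]
for n,(u,v,zz) in {"probe top":(484.5,236,124),"probe at stand":(475,271,45)}.items(): print(n,atz(K,W,u,v,zz).round(1), atd(K,W,d,u,v).round(1))
print("cap scene",atz(K,W,276,178,100).round(1),atd(K,W,d,276,184).round(1))
print("cap side",atz(S[2],S[3],301,269,100).round(1),atd(S[2],S[3],S[1],301,269).round(1))
for c in [(258,201),(300,204),(298,226),(256,223)]: print("foot corner",atz(K,W,*c,12).round(1))
for c in [(375,232),(492,265),(487,298)]: print("stand",atz(K,W,*c,45).round(1))
E
```

```text
probe top [556.5 234.2 124. ] [557.3 234.2 124.6]
probe at stand [551.3 238.5  45. ] [554.3 238.3  47.8]
cap scene [ 533.1 -152.   100. ] [ 542.9 -146.3   93.4]
cap side [ 528.5 -159.   100. ] [ 529.7 -152.4   91.5]
foot corner [ 517.1 -215.2   12. ]
foot corner [ 484.7 -128.    12. ]
foot corner [550.8 -95.6  12. ]
foot corner [ 581.5 -176.2   12. ]
stand [534.5  59.2  45. ]
stand [524.4 261.7  45. ]
stand [600.5 263.5  45. ]
```

View pics/crop.png

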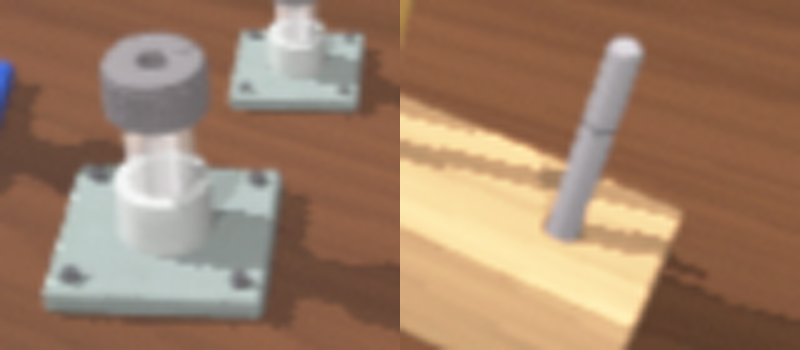

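Crop confirms both: the larger grey-footed vial has its cap hole at about (275.4,177), and the rod is plain steel with no head. Next I'll take wrist views above the vial and then above the probe.

```bash
cat >> h.py <<'E'
def R(a):
    y=np.array([np.cos(a),np.sin(a),0]); z=np.array([0,0,-1.]); return np.column_stack([np.cross(y,z),y,z])
def T(): return round(sensors.read_state()["t"],2)
E
python3 - <<'E'
from h import *
p=optics.camera_params("wrist");print(np.round(p["T_tool_cam"],2).tolist(),p["mtx"][0][0])
for a in (0,np.pi,np.pi/2,-np.pi/2): print(a,[np.round(ctrl.solve_ik(P,R(a)),2).tolist() if ctrl.solve_ik(P,R(a)) is not None else None for P in ([533,-153,230],[556,236,260])])
E
```

```text
[[0.0, -0.95, -0.31, 77.79], [1.0, 0.0, -0.0, 1.3], [0.0, -0.31, 0.95, -117.44], [0.0, 0.0, 0.0, 1.0]] 277.08572952567005
0 [[-0.44, 0.19, 1.62, -0.0, 1.33, -0.44], [0.26, 0.26, 1.46, -0.0, 1.41, 0.26]]
3.141592653589793 [[-0.44, 0.19, 1.62, -0.0, 1.33, 2.71], None]
1.5707963267948966 [[-0.44, 0.19, 1.62, -0.0, 1.33, -2.01], [0.26, 0.26, 1.46, -0.0, 1.41, -1.31]]
-1.5707963267948966 [[-0.44, 0.19, 1.62, -0.0, 1.33, 1.14], [0.26, 0.26, 1.46, -0.0, 1.41, 1.83]]
```

```bash
python3 - <<'E'
from h import *
ctrl.move_ptp([556,236,250],R(0)); print(T())
im,d,K,W=cam("wrist"); np.savez("w1.npz",im=im,d=d,K=K,W=W); save("w1.png",im)
print(T())
E
```

```text
1.73
1.77
```

View pics/w1.png

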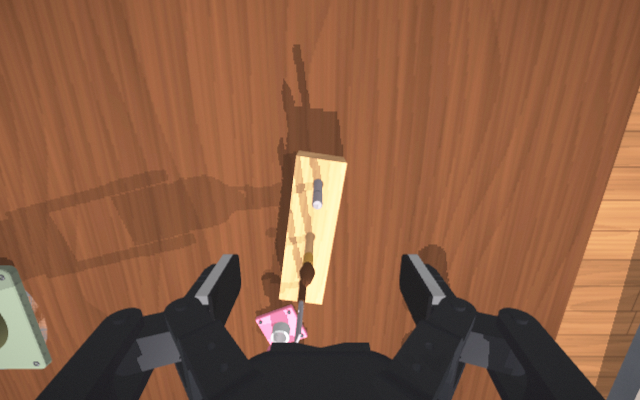

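Probe top is at about (317.5,203.5), its entry into the stand at about (318.5,181). The stand's long axis is tilted slightly.

```bash
python3 - <<'E'
from h import *
z=np.load("w1.npz"); im,d,K,W=[z[k] for k in("im","d","K","W")]
print(atz(K,W,317.5,204,124),atd(K,W,d,317,204),atz(K,W,318.5,181,45))
for c in [(299,153),(346,160),(322,304),(280,299)]: print(atz(K,W,*c,45).round(1))
save("w1c.png",im,(270,140,370,240),5)
E
```

```text
[555.49844992 235.38753795 124.        ] [555.02580916 235.09848601 123.14379282] [556.00128595 237.8476452   45.        ]
[533.4 271.1  45. ]
[588.1 263.1  45. ]
[561.1  61.9  45. ]
[502.9  70.   45. ]
```

View pics/w1c.png

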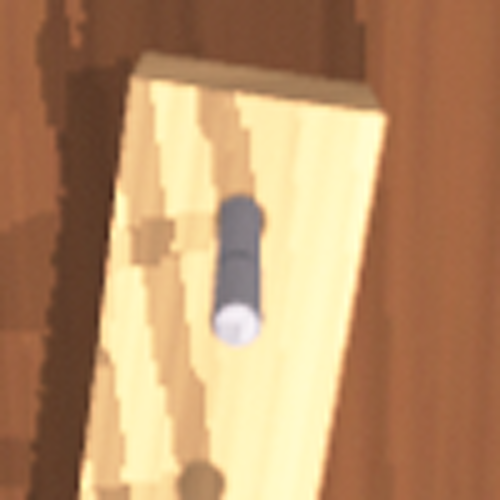

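```bash
python3 - <<'E'
from h import *
r=R(-0.14)
ctrl.gripper_to(50)
ctrl.move_l([556,236,160],r,150); ctrl.move_l([556,236,126],r,80)
ctrl.gripper_to(0,60); s=sensors.read_state(); print(T(),s["grip_width"],s["eef_pos"],s["force"])
ctrl.move_l([556,236,250],r,120)
ctrl.move_ptp([533,-153,250],r)
s=sensors.read_state(); print(T(),s["grip_width"],s["eef_pos"],s["force"])
im,d,K,W=cam("wrist"); np.savez("w2.npz",im=im,d=d,K=K,W=W); a=cv2.resize(im[100:300,220:420],None,fx=3,fy=3,interpolation=2); save("w2.png",a)
E
```

```text
4.0 7.614094013978399 [555.75231857 236.22660419 126.62703448] [-2.81389074  0.43791968  3.10054737]
6.63 7.797210715686478 [ 533.29377182 -152.02285736  249.93645543] [-0.52968908  0.40677128 -0.80236856]
```

View pics/w2.png

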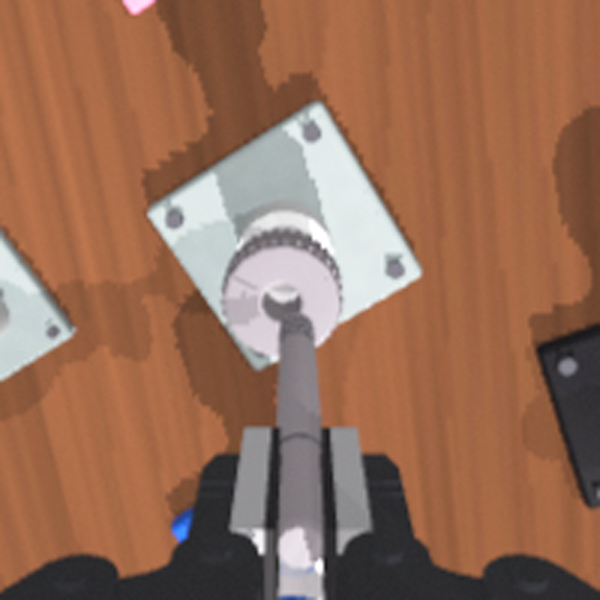

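The probe is held. The cap hole is near full-image pixel (314.3,200.3) and the probe foot near (318,206). I'll enlarge this for the relative offset.

```bash
python3 - <<'E'
from h import *
z=np.load("w2.npz"); im,d,K,W=[z[k] for k in("im","d","K","W")]
save("w2c.png",im,(285,170,345,230),10)
for u,v in ((300,195),(328,195),(318,207),(318,212),(318,225),(318,240)): print(u,v,atd(K,W,d,u,v).round(1))
print("hole",atz(K,W,314.3,200.3,97),"tip",atz(K,W,318,206,134))
s=sensors.read_state();p=s["eef_pos"]-np.array([0,0,116.])
print("exp tip px",(lambda c:(K@c)[:2]/c[2])((np.linalg.inv(W)@np.append(p,1))[:3]),p)
E
```

```text
300 195 [ 515.5 -150.    98. ]
328 195 [ 543.6 -154.3   96.7]
318 207 [ 534.5 -148.4  147.2]
318 212 [ 534.6 -148.6  158.6]
318 225 [ 534.7 -148.7  185.2]
318 240 [ 534.9 -148.9  209. ]
hole [ 529.01066211 -157.90984458   97.        ] tip [ 533.92151651 -151.97791185  134.        ]
exp tip px [317.34616619 205.919446  ] [ 533.35366301 -151.83230218  133.97206005]
```

View pics/w2c.png

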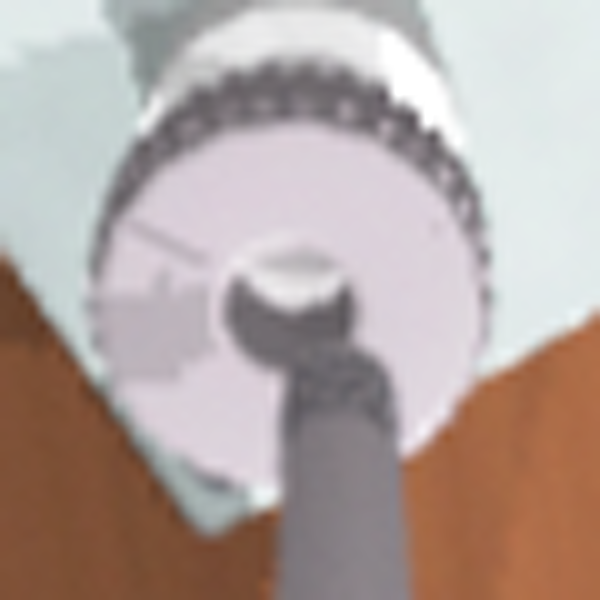

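```bash
python3 - <<'E'
from h import *
z=np.load("w2.npz"); im,d,K,W=[z[k] for k in("im","d","K","W")]
h=atz(K,W,314.0,200.6,97.3); t=atz(K,W,319,207,134); print(h,t,atz(K,W,301.5,194.3,97.3)-h)
s=sensors.read_state(); g=s["eef_pos"]+(h-t); g[2]=219; print(g)
ctrl.move_l(g,R(-0.14),100)
s=sensors.read_state(); print(T(),s["eef_pos"],s["grip_width"])
im,d,K,W=cam("wrist"); np.savez("w3.npz",im=im,d=d,K=K,W=W); save("w3c.png",im,(275,165,355,245),8)
im,d,K,W=cam("side"); np.savez("s3.npz",im=im,d=d,K=K,W=W)
E
```

```text
[ 528.67951943 -158.09248587   97.3       ] [ 534.67340072 -153.03416223  134.        ] [-11.62021911   8.40491676   0.        ]
[ 527.35978172 -156.89062582  219.        ]
7.15 [ 527.24561721 -156.40347523  218.5558395 ] 7.468102472415861
```

View pics/w3c.png

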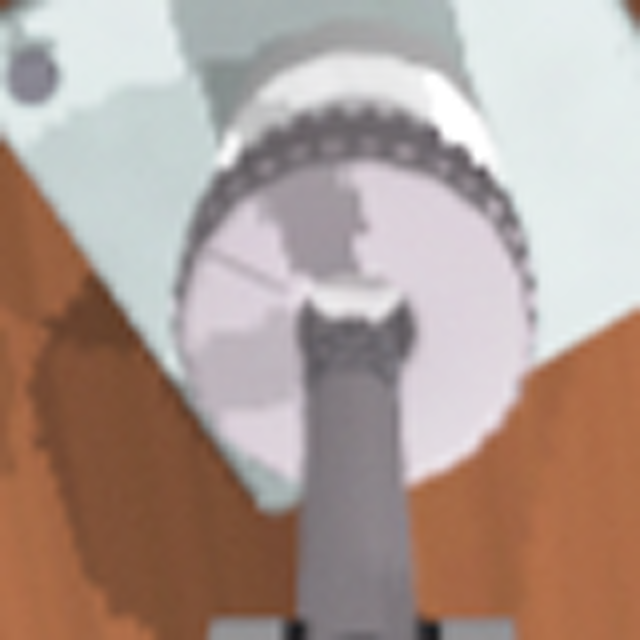

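```bash
python3 - <<'E'
from h import *
z=np.load("w3.npz"); im,d,K,W=[z[k] for k in("im","d","K","W")]
pr=lambda P:(lambda c:(K@c)[:2]/c[2])((np.linalg.inv(W)@np.append(P,1))[:3])
h=atz(K,W,275+354.5/8,165+327/8,97.3); print(h)
for dz,n in((0,"hole"),(5.3,"foot")):
  for r,a in((0,0),(6.5 if dz==0 else 3,1),):
    pts=[pr(h+[r*np.cos(t),r*np.sin(t),dz]) for t in np.linspace(0,6.28,60)]; pts=(np.array(pts)-[275,165])*8
    print(n,r,pts.min(0).round(),pts.max(0).round())
z=np.load("s3.npz"); save("s3.png",z["im"],(250,210,350,330),5)
E
```

```text
[ 528.66519927 -158.21022342   97.3       ]
hole 0 [354. 327.] [354. 327.]
hole 6.5 [297. 273.] [412. 381.]
foot 0 [354. 342.] [354. 342.]
foot 3 [327. 317.] [381. 368.]
```

View pics/s3.png

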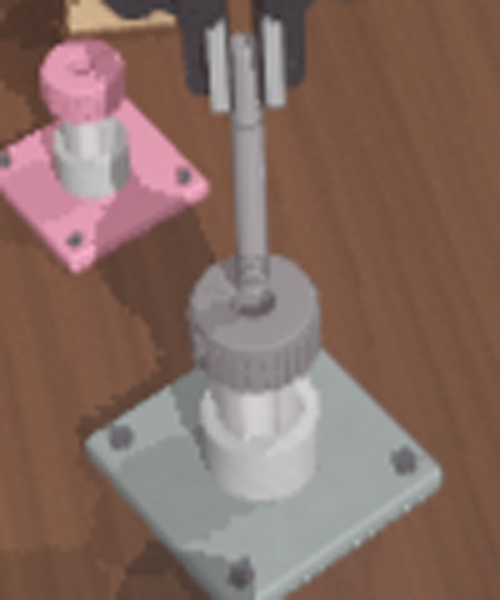

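Both views show the foot right over the hole (wrist rod axis x≈354 against hole 355, foot edge as predicted). Inserting with a force guard.

```bash
python3 - <<'E'
from h import *
g=np.array([527.36,-156.89,219.])
r=R(-0.14)
for z,v in((205,40),(126,60)):
    hit=ctrl.move_l([g[0],g[1],z],r,v,threshold=6); s=sensors.read_state(); print(T(),z,hit,s["eef_pos"].round(2) if hasattr(s["eef_pos"],"round") else s["eef_pos"],np.round(s["force"],1),s["grip_width"])
    if hit: break
E
```

```text
7.75 205 False [ 527.13 -156.79  204.58] [ 0.3  0.2 -0.5] 7.70187316505542
8.93 126 True [ 527.27 -156.87  128.63] [-0.3  0.2  3.5] 7.501956355901198
```

The probe stopped at TCP z=128.6, exactly floor height for the grip taken. Now release, go up, check with wrist depth, and turn for the cap.

```bash
python3 - <<'E'
from h import *
z=np.load("scene.npz"); 
for n,c in dict(blue=(220,158),small=(304,158),pink=(348,202),black=(181,208),grey=(276,178)).items(): print(n,atd(z["K"],z["W"],z["d"],*c).round(0))
ctrl.gripper_to(40); 
s=sensors.read_state(); print(np.round(s["force"],1))
ctrl.move_l([527.3,-156.9,175],R(-.14),100)
ctrl.move_ptp([527.3,-156.9,215],R(1.9)); ctrl.gripper_to(62)
s=sensors.read_state(); print(T(),np.round(s["q"],2),np.round(s["eef_pos"],1))
im,d,K,W=cam("wrist"); np.savez("w4.npz",im=im,d=d,K=K,W=W); save("w4.png",im,(240,120,400,280),4)
E
```

```text
blue [ 516. -304.   96.]
small [ 378. -175.   59.]
pink [501. -11.  68.]
black [ 681. -262.   89.]
grey [ 521. -161.   90.]
[-0.6  0.2  0.8]
12.09 [-0.45  0.19  1.65 -0.    1.3  -2.35] [ 527.3 -156.9  215. ]
```

View pics/w4.png

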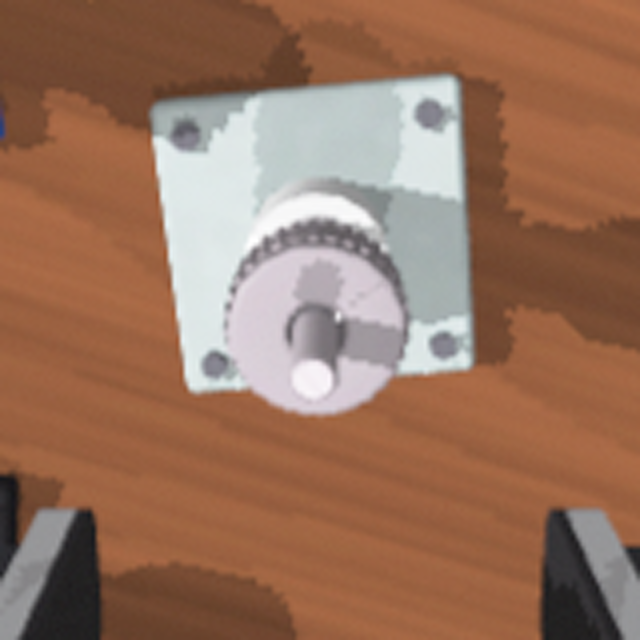

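The probe stands in the cap at crop (313,380) top and the cap disc is centred at (316,327). The rib is at about (368,293). Grip the cap and start screwing.

```bash
python3 - <<'E'
from h import *
z=np.load("w4.npz"); im,d,K,W=[z[k] for k in("im","d","K","W")]
c=atz(K,W,240+316.5/4,120+327/4,97.3); rb=atz(K,W,240+368/4,120+293/4,97.3)-c
print("cap",c,"rib ang",np.arctan2(rb[1],rb[0]),"probe top",atz(K,W,240+313/4,120+380/4,126),atd(K,W,d,318,215))
x,y=527.3,-156.9
ctrl.move_l([x,y,125],R(1.9),150); hit=ctrl.move_l([x,y,92],R(1.9),70,threshold=8); print("hit",hit)
s0=sensors.read_state(); ctrl.gripper_to(30,80); s=sensors.read_state()
print(T(),s["grip_width"],np.round(s["eef_pos"],2),np.round(s["force"],1),np.round(s["wrist_torque"],2),np.round(s0["force"],1),np.round(s0["wrist_torque"],2))
for k in range(1,4):
    ctrl.move_l([x,y,92-k*.1*6/6.283],R(1.9-.1*k),50); s=sensors.read_state()
    yv=np.array(s["eef_rot"])[:,1]; print(T(),np.arctan2(yv[1],yv[0]).round(3),np.round(s["force"],1),np.round(s["wrist_torque"],3))
E
```

```text
cap [ 526.72207481 -158.20777267   97.3       ] rib ang 2.5076898090813398 probe top [ 528.57780686 -158.21407685  126.        ] [ 529.20427425 -158.22248229  124.44341843]
hit False
13.84 38.92627825723081 [ 527.89 -157.59   92.92] [-0.8 -1.3  3.1] [-0.2   0.15  0.04] [0.1 0.4 0.3] [0.01 0.   0.02]
14.09 1.802 [-0.3 -2.6  5.1] [-0.507  0.178 -0.055]
14.34 1.704 [-1.3 -6.1  4.8] [-0.642  0.185 -0.078]
14.59 1.604 [-0.9 -3.7  5. ] [-0.827  0.161 -0.099]
```

```bash
cat > scr.py <<'E'
from h import *
x,y=528.,-157.9
def ang():
    v=np.array(sensors.read_state()["eef_rot"])[:,1]; return np.arctan2(v[1],v[0])
def step(a,z):
    ctrl.move_l([x,y,z],R(a),50); s=sensors.read_state()
    print(T(),round(a,3),ang().round(3),np.round(s["eef_pos"],2),np.round(s["force"],1),np.round(s["wrist_torque"],2),np.round(s["tau"][5],2),round(s["grip_width"],2))
    return s
Z=lambda a: 92.6-(1.9-a)*6/6.283
E
python3 - <<'E'
from scr import *
a=1.6; s=step(a,Z(a)); t0=s["wrist_torque"][2]
while a>-0.9:
    a-=.1; s=step(a,Z(a))
    if abs(s["wrist_torque"][2]-t0)>0.35: break
E
```

```text
14.84 1.6 1.602 [ 528.07 -158.18   92.59] [-1.8 -3.5  6. ] [-0.53  0.28 -0.  ] -0.03 38.37
15.09 1.5 1.503 [ 528.08 -158.38   92.52] [-1.9 -3.9  4.6] [-0.74  0.25 -0.03] -0.01 38.23
15.34 1.4 1.403 [ 528.07 -158.57   92.42] [-1.5 -5.4  4.7] [-0.83  0.28 -0.09] -0.01 38.43
15.59 1.3 1.303 [ 528.02 -158.78   92.34] [-1.5 -5.2  4.4] [-0.87  0.36 -0.1 ] -0.01 38.47
15.84 1.2 1.203 [ 527.97 -158.95   92.24] [-2.9 -5.9  4.6] [-0.99  0.42 -0.14] -0.01 38.58
16.09 1.1 1.103 [ 527.87 -159.15   92.12] [-1.6 -6.7  4.6] [-1.05  0.44 -0.13] -0.01 38.41
16.34 1.0 1.003 [ 527.77 -159.3    92.03] [-2.8 -7.1  4.3] [-1.08  0.5  -0.04] -0.01 38.61
16.59 0.9 0.903 [ 527.68 -159.46   91.94] [-3.8 -7.1  5.7] [-1.14  0.54 -0.09] -0.01 38.62
16.84 0.8 0.803 [ 527.54 -159.59   91.81] [-2.7 -7.6  5.7] [-1.2   0.55 -0.07] -0.01 38.82
17.09 0.7 0.703 [ 527.4  -159.75   91.73] [-4.4 -8.   5.2] [-1.41  0.63 -0.06] -0.01 38.63
17.34 0.6 0.603 [ 527.28 -159.88   91.66] [-3.5 -9.   5.4] [-1.35  0.69 -0.08] -0.01 38.62
17.59 0.5 0.503 [ 527.09 -159.96   91.54] [-5.1 -8.8  6.7] [-1.42  0.79 -0.05] -0.01 38.71
17.84 0.4 0.403 [ 526.92 -160.05   91.45] [-5.8 -9.3  6.9] [-1.48  0.87 -0.1 ] -0.01 38.7
18.09 0.3 0.304 [ 526.74 -160.1    91.32] [ -6.7 -10.    6. ] [-1.52  0.95 -0.06] -0.01 38.59
18.34 0.2 0.204 [ 526.56 -160.17   91.23] [-6.9 -9.2  7.4] [-1.51  1.04 -0.01] -0.01 38.98
18.59 0.1 0.104 [ 526.35 -160.19   91.12] [-6.9 -9.6  7.8] [-1.54  1.1  -0.07] -0.01 38.51
18.84 -0.0 0.004 [ 526.17 -160.19   91.02] [ -8.2 -10.2   7.6] [-1.56  1.23 -0.07] -0.01 38.35
19.09 -0.1 -0.096 [ 525.99 -160.2    90.94] [-9.7 -9.4  8.7] [-1.59  1.34 -0.03] -0.01 38.6
19.34 -0.2 -0.196 [ 525.8  -160.18   90.82] [-9.1 -9.7  8.4] [-1.56  1.37 -0.08] -0.01 38.59
19.59 -0.3 -0.29 [ 525.78 -159.56   90.77] [-9.4 -7.6  9.3] [-1.2   1.26  1.53] 1.6 38.43
```

The stop shows clearly: torque jumps to 1.5 N m near a≈-0.29. The TCP circles the cap axis at 2 mm because the grip is off-centre, so I'll follow that circle on the way back. First I need the unloaded zero angle.

```bash
cat >> scr.py <<'E'
c=np.array([526.1,-158.2])
def step2(a):
    global x,y
    x,y=c+1.95*np.array([np.cos(a-1.6),np.sin(a-1.6)]); return step(a,Z(a))
E
python3 - <<'E'
from scr import *
for a in (-.3,-.32,-.30,-.29,-.28,-.27,-.26,-.24,-.22): step2(a)
E
```

```text
19.84 -0.3 -0.291 [ 525.54 -159.73   90.85] [-1.5 -1.7  5.5] [-0.21  0.17  1.58] 1.57 38.47
20.09 -0.32 -0.309 [ 525.51 -159.72   90.85] [-1.1 -1.5  5.9] [-0.24  0.19  2.15] 2.14 38.73
20.34 -0.3 -0.291 [ 525.56 -159.74   90.86] [-1.8 -1.7  6.1] [-0.21  0.15  1.55] 1.56 38.58
20.59 -0.29 -0.282 [ 525.58 -159.77   90.87] [-1.9 -2.1  6.2] [-0.24  0.17  1.26] 1.28 38.77
20.84 -0.28 -0.273 [ 525.59 -159.75   90.86] [-2.8 -2.4  6.8] [-0.3   0.21  0.96] 0.99 38.57
21.09 -0.27 -0.264 [ 525.58 -159.75   90.84] [-1.4 -1.8  5.9] [-0.28  0.31  0.72] 0.7 38.73
21.34 -0.26 -0.255 [ 525.59 -159.75   90.86] [-1.9 -2.4  6.1] [-0.27  0.23  0.4 ] 0.41 38.81
21.59 -0.24 -0.236 [ 525.61 -159.74   90.85] [-2.1 -1.9  6.2] [-0.36  0.24 -0.04] 0.02 38.63
21.84 -0.22 -0.217 [ 525.68 -159.77   90.89] [-1.7 -2.2  6.2] [-0.31  0.26  0.05] 0.0 38.42
```

No slip: the wind-up is elastic and reversible, with zero torque at a≈-0.239. The quarter-turn target is therefore a≈1.332.

```bash
python3 - <<'E'
from scr import *
for a in np.append(np.arange(-.1,1.3,.2),1.329): step2(a)
ctrl.hold(0.5)
s=sensors.read_state(); print(T(),ang(),np.round(s["wrist_torque"],2),np.round(s["force"],1))
im,d,K,W=cam("wrist"); np.savez("w5.npz",im=im,d=d,K=K,W=W)
i2,*_=cam("side")
A=cv2.resize(im[180:400,180:460],(509,400)); B=cv2.resize(i2[220:340,245:345],(291,349),interpolation=2); B=np.vstack([B,np.zeros((51,291,3),np.uint8)])
save("fin.png",np.hstack([A,B]))
E
```

```text
22.11 -0.1 -0.096 [ 525.85 -159.78   90.98] [-1.8 -2.7  5.9] [-0.26  0.27  0.04] 0.02 38.62
22.46 0.1 0.104 [ 526.13 -159.77   91.17] [-2.3 -2.2  6.3] [-0.27  0.26  0.05] 0.04 38.75
22.81 0.3 0.304 [ 526.42 -159.73   91.33] [-2.5 -1.7  5.7] [-0.28  0.37  0.11] 0.04 38.87
23.16 0.5 0.504 [ 526.71 -159.62   91.54] [-2.3 -1.9  6.5] [-0.32  0.4   0.09] 0.04 39.0
23.51 0.7 0.704 [ 526.93 -159.41   91.7 ] [-3.2 -1.8  7.1] [-0.32  0.49  0.09] 0.04 38.88
23.86 0.9 0.904 [ 527.15 -159.21   91.91] [-3.8 -3.1  6.7] [-0.38  0.52  0.1 ] 0.04 38.56
24.21 1.1 1.104 [ 527.33 -158.94   92.13] [-3.6 -2.6  7.2] [-0.38  0.52  0.09] 0.04 38.36
24.58 1.329 1.333 [ 527.44 -158.62   92.33] [-3.2 -3.   6.6] [-0.41  0.6   0.06] 0.04 38.48
25.08 1.3328758121084552 [-0.43  0.53  0.05] [-3.9 -2.4  7. ]
```

View pics/fin.png

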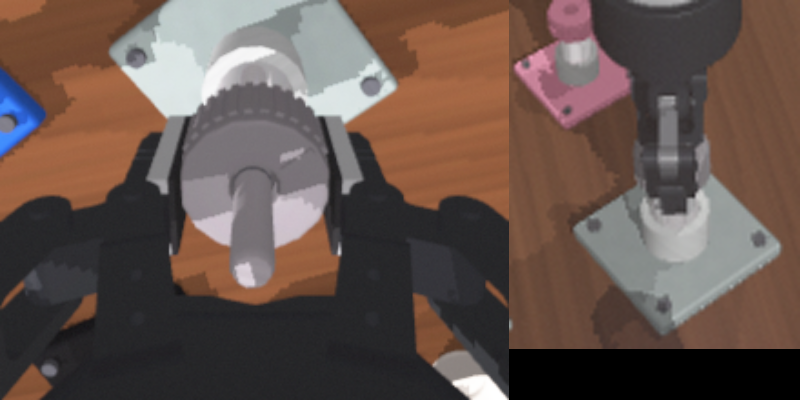

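The cap is gripped with the probe standing through it. The rib sits in the same place relative to the jaws (37,-25 now, 51,-34 before, the same direction), so the grip did not slip.

```bash
python3 -c "
from h import *
print(ctrl.finish_job(),T())"
```

```text
the job is handed in; nothing more can be done
the job is handed in; nothing more can be done
```

The job is done and handed in at about 25 s of the 58 s allowed, with the gripper still holding the cap a quarter turn open.

- **Probe:** I took the plain steel rod from the end hole of the stand and pushed it through the cap of the larger grey-footed vial. It stopped at the height expected for the vial floor (TCP z 128.6 mm, lifted and set down 2.0 mm higher than in the stand, as the floor requires).
- **Cap:** I screwed it clockwise about 2.14 rad onto the hard stop, where the torque rose to 2.15 N m. That was springy and reversible, with no slip. I then backed off 1.572 rad from the angle where the torque fell to zero.
- **Last checks:** The rib kept its place relative to the jaws from grasp to finish, so the cap turned with the gripper. The probe was standing in the cap, and the wrist force was about 8 N at the end.
- **What disagreed:**
  - The grip was about 2 mm off the cap's axis, so side force reached about 13 N while screwing down. I corrected for this on the way back.
  - The small running-torque readings did not show the 0.08 N m thread drag cleanly.
- **Not checked:** I did not photograph the brush, spatula, jar or dish at the end, but no move came near the jar or dish.

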